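# Hold a camera-stand column true with an engineer's square

## Task

The clamp of the microscope camera stand's column is slack and the column leans. Press the engineer's square into the corner between base plate and column, stock flat on the plate, blade up the middle of the column and facing it straight, until both faces touch and the column is upright. Finish while still gripping and pressing the square there, so that I can tighten the clamp; let only the square touch the column, don't ram it, and leave everything else on the bench where it is.

Things in the scene. Friction and masses are not known exactly. Their poses are not given: they have to be found in the camera images.
- square_grip (a point): engineer's square standing on its stock: aluminium bar 130 long, 22 wide, 28 high. At one end (heel) a steel blade 28 wide, 5 thick rises to 165 over the underside, outer edge flush with the heel's end face. Point: on the stock's centre line, 14 above the underside, 90 from the heel's end face. x towards heel, y across, z up the blade. About 0.4 kg, centre of mass 45 from the heel face
- square_heel (a point): outer bottom corner of the square: middle of the lower edge of the heel's end face. Axes as square_grip, which lies at (-90, 0, 14) from it. In the finished pose it lies on stand_corner, axes alike. At the start the square stands on the bench, left of the stand
- stand_corner (a point): fixed stand: middle of the line where the column's front face (upright) meets the plate top, 18 above the bench. x level, towards the column, square to its face; y along the corner; z up. White plate: x -215 to +65, y +-100. Free but for the specimen near (-180, 70) and hex key near (-145, -75). Clamp bracket beside and behind the column, set back 5, 75 high; slack lever on its +y side
- column (a joint): lean of the column, rad: 0 upright, negative leans forward over the plate (to -x of stand_corner), positive backward; starts leaning forward. Aluminium bar 40 x 40, top 238 above the plate, pivots on a bolt 45 above the plate, 20 behind its front face. Stays where left (friction 0.1 N m): blade pushes its upper part back, heel its foot, until both touch. Turning it takes 2 to 8 N of push
- column_face (a point): middle of the column's front face, 145 above the plate (100 above the pivot); moves with the column; axes as stand_corner when upright
- carriage: bystander: focus carriage with black knobs, about 65 x 110 x 50, origin under its centre; beside the square, either nearer or farther from the robot
- camera: bystander: grey camera head with lens, standing, 62 wide, 104 tall; origin under its centre
- objective: bystander: spare objective, 33 wide, 47 tall; origin under its centre
- specimen: bystander: black specimen disc on the base plate, 30 wide, 16 high; origin under its centre
- oil: bystander: small amber bottle, 34 wide, 72 tall; origin under its centre
- blower: bystander: blue rubber air blower, 54 wide, 85 tall; origin under its centre
- hexkey: bystander: hex key 90 long, 6 thick, lying on the base plate; origin at its middle, on the plate
Things that resemble listed ones, but are neither listed nor needed, are in the scene too. Leave any blue or brown look-alike of the part that bears square_grip alone.

How it is judged:
By the outcome, as a careful person would: the job done as asked, in the order asked, and still so for the second after the job is handed in, while the arm keeps its last pose, push and grip.
It also fails if it takes over 40 s, if anything falls off the work surface, if the arm or the gripper's body presses on something with over 40 N, if the wrist force passes 120 N, or if a joint passes its speed limit or range.

## Robot

A 6-joint arm with a two-finger parallel gripper is mounted at the origin on the work surface. World frame = base frame: x ahead of the robot, y to its left, z up, the work surface at z = 0. Lengths are in m, angles in rad, forces in N, time in s.
With the tool pointing down it reaches from about 0.35 to 0.975 m from the base axis. Payload 4.9 kg.
Tool frame: the origin (TCP) lies midway between the tips of the shut fingers; the grasp point (between the pads) lies 19 mm behind it; z points along the fingers, y is the direction in which the jaws open and shut (so a half turn about z gives the same grasp; the last joint's range is limited). The gripper opens to 85 mm and grips with 20 to 120 N. Pads are 22 mm wide; open, the fingers measure 114 mm over their backs; the gripper's body (76 mm by 85 mm) begins 54 mm behind the grasp point. The pads swing forward as they close: fully open they stand 13 mm farther back than shut.
Start: joints at [1.034, 0.053, 1.613, -0, 1.476, -0.119], TCP at [0.254, 0.571, 0.231] pointing down, gripper open.
Joint ranges: [-3.01, 3.01], [-1.01, 2.22], [0.06, 2.58], [-1.02, 4.17], [0.09, 2.62], [-3.14, 3.14]. Speed limits (rad/s): [2.57, 2.57, 3.14, 3.14, 3.14, 3.14].

## Interface

Orientations are given as a unit quaternion [w, x, y, z].
In Python, from plant import manip, cams gives the robot as it stands.
- The arm moves only by the tool jog_arm, never from a script. Its argument "targets" is a list of rows, each a list of 4 numbers: the shift along the tool's x, y, z in m, then the turn about the tool's z in degrees. A call has 1 to 5 rows; each row is the pose to reach, as a shift and turn from the pose commanded when the call began, along the tool's axes at that moment; what a row does not reach only later rows make up. A row lasts 1/12 s, in which the tool goes at most 41.7 mm and 7.16 degrees, less where a joint would pass 70% of its speed; a pose out of reach is approached as far as the arm can. A call with a gripper value outside its range is refused whole. "fingers" is the opening, from 0 (shut) to 1 (fully open), set as the call begins (left out, the last holds). The fingers move at their own pace and stop on an object; the grip force is fixed at half the most. Time passes only in rows, so rows that repeat a pose let the fingers close. It gives the time, the measured TCP pose, the force and the opening at its end, in the units of the state.
- manip.state(): the state, without advancing time (a new reading comes with each control period).
- cams.grab_frame(name): name is "scene" or "top" or "wrist"; returns the picture (480x640x3 uint8, red, green, blue); there is no depth.
- cams.get_calibration(name): a dict with "camera_matrix" (3x3 intrinsics, pixels), "cam_to_world" (4x4, takes a point from camera to world coordinates). Camera axes: x right, y up, looking along -z (the intrinsics and any distortion apply to the point x, -y, -z); pixel columns grow to the right and rows downward; lengths in m; the calibration is good to about 2 mm. A picture is of the moment at which its call begins: read the wrist's pose just before it. get_calibration takes no time and is no camera call; for the wrist camera it gives the pose at the moment of the call.
- manip.job_done(): hands the job in, once; it reports no verdict.
The state is a dict: "time": time; "joint_pos": joint angles; "joint_vel": joint speeds; "joint_efforts": joint torques, N m; "tool_pos": TCP position; "tool_rot": TCP orientation; "contact_force": force on the tool from outside, world axes, zero at the start; "ft_torque": the same for the moment, N m; "gripper_width": opening from 0.0 (shut) to 1.0 (fully open).
Only numpy, scipy, OpenCV 4.12 (cv2) and the standard library are available. Lean on these libraries where they do the work, as an engineer would, in place of code of your own. Each camera call takes 0.05 s, during which the arm holds its last target. There are 200 camera calls.

## Working session

There is one attempt and no reset: what is moved stays moved. The work goes in short steps, Python scripts to look and compute and a tool call to move; the robot and the scene stay as the last step left them, time stands still between calls to the robot, and variables do not carry over. Pictures are saved under pics/ and viewed, about 8 in all and at most 12, crops included, and the job is handed in when it is done.

Besides the shell and the picture viewer there is one more tool, called as name([rows], argument=value, ...), one row to a line, values as JSON. jog_arm: Moves the arm, as the interface text tells. Its arguments: {"type":"object","properties":{"targets":{"type":"array"},"fingers":{"type":"number"}},"required":["targets"]}

```bash
mkdir -p pics; cat > h.py <<'E'
import numpy as np, cv2
from plant import manip, cams
def grab(n,f=None,crop=None,scale=1):
    c=cams.get_calibration(n); im=cams.grab_frame(n)
    if f: save(im,f,crop,scale)
    return im,c
def save(im,f,crop=None,scale=1):
    b=im[...,::-1]
    if crop: x0,y0,x1,y1=crop; b=b[y0:y1,x0:x1]
    cv2.imwrite('pics/'+f,cv2.resize(b,None,fx=scale,fy=scale,interpolation=cv2.INTER_CUBIC))
def ray(c,u,v):
    K=np.array(c['camera_matrix']);T=np.array(c['cam_to_world'])
    d=np.linalg.solve(K,[u,v,1.]);d=T[:3,:3]@np.array([d[0],-d[1],-d[2]])
    return T[:3,3],d
def onz(c,u,v,z):
    o,d=ray(c,u,v); return o+d*(z-o[2])/d[2]
def proj(c,p):
    K=np.array(c['camera_matrix']);T=np.array(c['cam_to_world'])
    q=np.linalg.inv(T)@np.r_[p,1]; q=K@np.array([q[0],-q[1],-q[2]]); return q[:2]/q[2]
E
python3 - <<'E'
from h import *
import pickle
s=manip.state();print(s)
for n in('top','scene'):
    im,c=grab(n,n+'0.png'); pickle.dump((im,c),open(n+'0.pkl','wb')); print(n,np.round(c['camera_matrix'],1).tolist(),np.round(c['cam_to_world'],3).tolist(),[k for k in c])
E
```

```text
{'time': 0.0, 'joint_pos': array([ 1.03398284e+00,  5.33445552e-02,  1.61427654e+00,  1.54950739e-05,
        1.47599813e+00, -1.18998704e-01]), 'joint_vel': array([-1.86674980e-03, -6.63094892e-04, -4.60731707e-07, -5.05584548e-04,
       -1.91030347e-03, -3.74132952e-04]), 'joint_efforts': array([ 1.66406617e-04, -3.93711913e+01, -3.70162332e+01, -1.29897562e-04,
        7.08896274e-03,  1.45495818e-06]), 'tool_pos': array([0.25328108, 0.57070664, 0.23008107]), 'tool_rot': array([-3.33641497e-04,  2.07391790e-01,  9.78257440e-01, -9.56813423e-04]), 'contact_force': array([-0.63597632,  0.64092635, -0.58885764]), 'ft_torque': array([-0.02810851,  0.00616228,  0.0422429 ]), 'gripper_width': 1.0000031120432409}
top [[604.1, 0.0, 327.3], [0.0, 604.1, 231.3], [0.0, 0.0, 1.0]] [[0.013, 0.988, -0.155, 0.35], [-1.0, 0.014, 0.005, 0.032], [0.008, 0.155, 0.988, 1.331], [0.0, 0.0, 0.0, 1.0]] ['camera_matrix', 'cam_to_world']
scene [[437.2, 0.0, 314.7], [0.0, 437.2, 233.0], [0.0, 0.0, 1.0]] [[0.263, -0.503, 0.823, 1.286], [0.965, 0.135, -0.226, -0.174], [0.003, 0.854, 0.521, 0.574], [0.0, 0.0, 0.0, 1.0]] ['camera_matrix', 'cam_to_world']
```

View pics/top0.png

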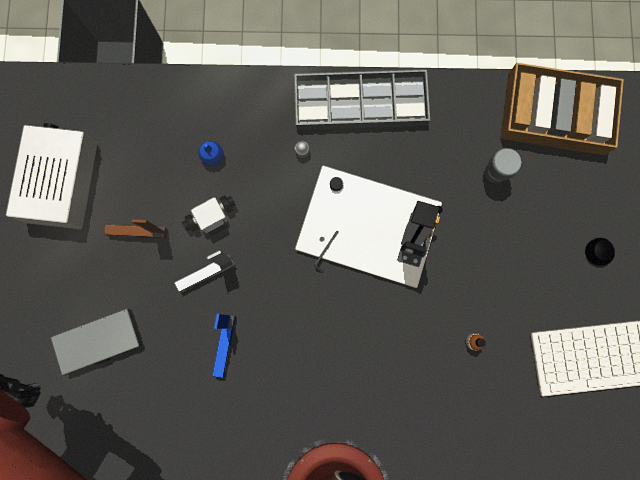

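View pics/scene0.png

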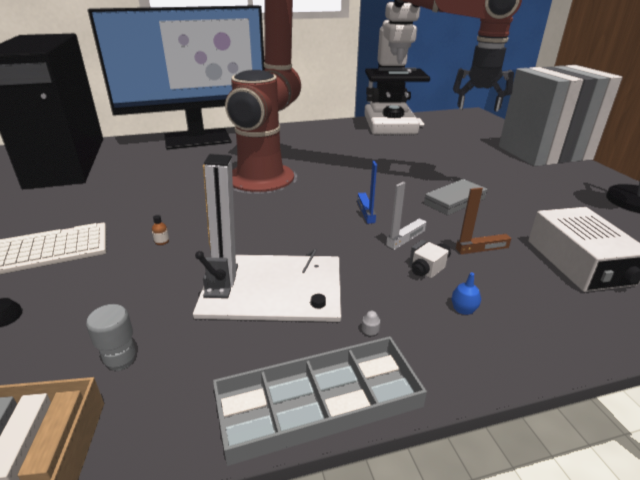

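```bash
python3 - <<'E'
from h import *
import pickle
im,c=pickle.load(open('top0.pkl','rb')); save(im,'top0c.png',(165,150,455,300),2.75)
E
```

```text
(no output)
```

View pics/top0c.png

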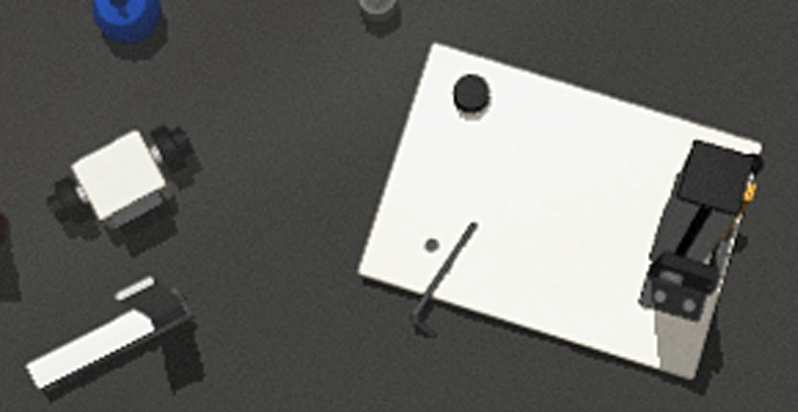

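```bash
cat > m.py <<'E'
from h import *
import pickle
im,c=pickle.load(open('top0.pkl','rb')); _,cs=pickle.load(open('scene0.pkl','rb'))
f=lambda a,b:(165+a/2.75-.3,150+b/2.75-.3)
P=np.array([onz(c,*f(*p),.018)[:2] for p in [(434,43),(761,145),(695,380),(359,273)]])
M=np.array([(-.215,.1),(.065,.1),(.065,-.1),(-.215,-.1)])
a=M-M.mean(0);b=P-P.mean(0);U,S,V=np.linalg.svd(a.T@b);R=(U@V).T
t=P.mean(0)-R@M.mean(0)
print('stand',t,'yaw',np.degrees(np.arctan2(R[1,0],R[0,0])),'res',(P-(M@R.T+t)).round(4).tolist())
st=lambda p:np.r_[R@np.array(p[:2])+t,p[2]+.018]
E
python3 - <<'E'
from m import *
a,b2=onz(c,*f(27,367),.028),onz(c,*f(40,388),.028)
d,e=onz(c,*f(117,298),.165),onz(c,*f(155,280),.165)
g=onz(c,*f(137,310),.028);h=onz(c,*f(152,327),.028)
print('tail',a,b2,'blade top',d,e,np.linalg.norm(d-e),'shadowedge',g,h)
tail=(a+b2)/2
for q in(e-tail,g-a,h-b2,d-e): print(np.degrees(np.arctan2(q[1],q[0])),np.linalg.norm(q[:2]))
for p in [(0,0,0),(0,.02,0),(0,-.02,0),(0,0,.238)]: print(p,proj(c,st(p)),proj(cs,st(p)))
# column top from image
for p in [(694,141),(760,155),(745,212),(676,195)]:
    q=onz(c,*f(*p),.256)[:2]; print('coltop stand frame',R.T@(q-t))
E
```

```text
stand [ 0.54858945 -0.13920319] yaw -106.78831909279795 res [[-0.0009, -0.0006], [-0.0008, 0.0023], [0.0007, -0.0002], [0.0011, -0.0014]]
tail [0.43711512 0.35143553 0.028     ] [0.42089795 0.34045629 0.028     ] blade top [0.47731974 0.25708239 0.165     ] [0.4904562  0.23087051 0.165     ] 0.029319439513818546 shadowedge [0.48303246 0.26745356 0.028     ] [0.46980078 0.25513077 0.028     ]
-61.898015408831405 0.13045463397962154
-61.33226160721015 0.09571506822266808
-60.181579290364546 0.09834598307003295
116.61840375087831 0.029319439513818546
(0, 0, 0) [401.65587134 235.78197072] [236.55342051 281.00083699]
(0, 0.02, 0) [404.22272528 227.22803667] [234.78901446 287.05313662]
(0, -0.02, 0) [399.0773833  244.37467487] [238.25248261 275.17268139]
(0, 0, 0.238) [418.63959179 216.34289922] [224.52385003 174.82963088]
coltop stand frame [-0.01065216  0.02639886]
coltop stand frame [0.03355458 0.03055417]
coltop stand frame [ 0.03458384 -0.00912919]
coltop stand frame [-0.01182327 -0.01197844]
```

jog_arm([
  [-0.034, -0.019, 0, 0],
  [-0.068, -0.038, 0, 0],
  [-0.102, -0.057, 0, 0],
  [-0.136, -0.076, 0, 0],
  [-0.17, -0.095, 0, 0],
], fingers=0.7)

```text
time: 0.52
tool_pos: [0.3708, 0.4138, 0.2307]
tool_rot: [-0.0, 0.207, 0.978, -0.0]
contact_force: [0.8, 0.0, -0.5]
gripper_width: 0.699
```

jog_arm([
  [-0.03, -0.017, 0, 7],
  [-0.06, -0.034, 0, 14],
  [-0.09, -0.05, 0, 21],
  [-0.114, -0.063, 0, 28],
  [-0.114, -0.063, 0, 35],
])

```text
time: 0.93
tool_pos: [0.4513, 0.3079, 0.2308]
tool_rot: [0.001, 0.497, 0.868, -0.001]
contact_force: [0.5, -0.4, -0.5]
gripper_width: 0.699
```

jog_arm([
  [0, 0, 0, 2.6],
  [0, 0, 0, 2.6],
])

```text
time: 1.1
tool_pos: [0.4492, 0.3108, 0.2307]
tool_rot: [-0.0, 0.512, 0.859, -0.0]
contact_force: [-0.1, 0.2, -1.0]
gripper_width: 0.697
```

```bash
python3 - <<'E'
from h import *
import pickle
s=manip.state();print(s['time'],s['tool_pos'],s['tool_rot'],s['joint_pos'].round(3),s['contact_force'])
im,c=grab('wrist','w1.png');pickle.dump((im,c),open('w1.pkl','wb'));print(np.round(c['cam_to_world'],3).tolist(),np.round(c['camera_matrix'],1).tolist())
E
```

```text
1.1 [0.44919206 0.31082876 0.23071753] [-2.95318043e-04  5.12467411e-01  8.58706528e-01 -4.05742464e-04] [ 0.469 -0.135  1.796  0.     1.481 -0.026] [-0.06652108  0.23704151 -1.02984277]
[[0.88, -0.457, -0.132, 0.416], [0.476, 0.845, 0.245, 0.373], [-0.001, -0.278, 0.96, 0.375], [0.0, 0.0, 0.0, 1.0]] [[362.2, 0.0, 319.0], [0.0, 362.2, 234.7], [0.0, 0.0, 1.0]]
```

View pics/w1.png

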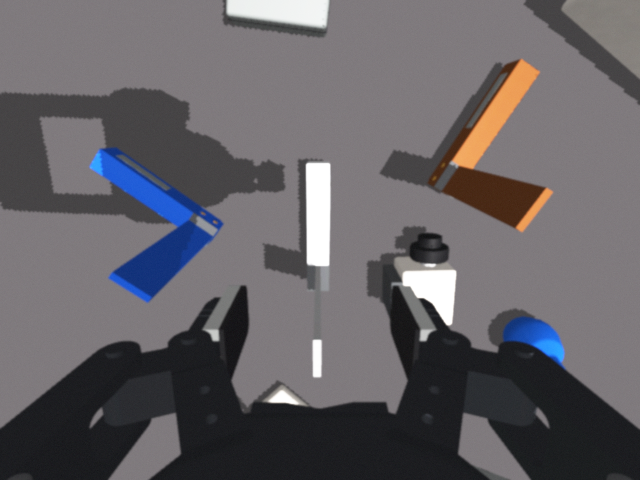

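```bash
python3 - <<'E'
from h import *
import pickle
from scipy.spatial.transform import Rotation as Ro
im,c=pickle.load(open('w1.pkl','rb')); s=manip.state()
R=Ro.from_quat(np.roll(s['tool_rot'],-1)).as_matrix()
for n,p,z in [('tailL',(306.5,162.5),.028),('tailR',(329.5,162.5),.028),('midL',(307.5,265),.028),('midR',(329,265),.028),('bladein',(317.5,341),.165),('bladeout',(317,377),.165)]:
    q=onz(c,*p,z); print(n,q.round(4),'tool',(R.T@(q-s['tool_pos'])).round(4))
E
```

```text
tailL [0.4196 0.341  0.028 ] tool [ 0.0402 -0.0114  0.2028]
tailR [0.4387 0.3513 0.028 ] tool [0.0401 0.0103 0.2028]
midL [0.4687 0.2503 0.028 ] tool [-0.0629 -0.0115  0.2028]
midR [0.488  0.2608 0.028 ] tool [-0.063   0.0105  0.2028]
bladein [0.4788 0.2546 0.165 ] tool [-0.064  -0.0007  0.0658]
bladeout [0.4917 0.2299 0.165 ] tool [-0.0919 -0.0012  0.0658]
```

jog_arm([
  [0, -0.0005, 0.04, 0],
  [0, -0.0005, 0.08, 0],
  [0, -0.0005, 0.12, 0],
  [0, -0.0005, 0.16, 0],
  [0, -0.0005, 0.2, 0],
])

```text
time: 1.57
tool_pos: [0.448, 0.3117, 0.0296]
tool_rot: [0.0, 0.51, 0.86, 0.0]
contact_force: [0.4, 0.6, -0.2]
gripper_width: 0.698
```

jog_arm([
  [0, 0, 0.015, 0],
  [0, 0, 0.022, 0],
  [0, 0, 0.027, 0],
  [0, 0, 0.027, 0],
])

```text
time: 1.9
tool_pos: [0.4487, 0.3117, 0.0044]
tool_rot: [0.0, 0.511, 0.86, 0.0]
contact_force: [-0.3, -1.0, -0.5]
gripper_width: 0.699
```

jog_arm([
  [0, 0, 0, 0],
  [0, 0, 0, 0],
  [0, 0, 0, 0],
  [0, 0, 0, 0],
  [0, 0, 0, 0],
], fingers=0)

```text
time: 2.32
tool_pos: [0.4499, 0.3121, 0.0064]
tool_rot: [0.001, 0.512, 0.859, 0.001]
contact_force: [-1.8, -0.5, 6.9]
gripper_width: 0.247
```

jog_arm([
  [0, 0, 0, 0],
  [0, 0, 0, 0],
  [0, 0, 0, 0],
  [0, 0, 0, 0],
  [0, 0, 0, 0],
])

```text
time: 2.73
tool_pos: [0.4499, 0.3121, 0.0064]
tool_rot: [0.001, 0.512, 0.859, 0.001]
contact_force: [-1.7, -0.5, 6.5]
gripper_width: 0.244
```

jog_arm([
  [0, 0, 0, 0],
  [0, 0, -0.003, 0],
  [0, 0, -0.006, 0],
  [0, 0, -0.006, 0],
], fingers=0.4)

```text
time: 3.07
tool_pos: [0.449, 0.3115, 0.011]
tool_rot: [0.0, 0.512, 0.859, 0.0]
contact_force: [0.5, 0.3, -0.2]
gripper_width: 0.399
```

jog_arm([
  [0, 0, 0, 0],
  [0, 0, 0, 0],
  [0, 0, 0, 0],
  [0, 0, 0, 0],
  [0, 0, 0, 0],
], fingers=0)

```text
time: 3.48
tool_pos: [0.4491, 0.3116, 0.0109]
tool_rot: [0.0, 0.512, 0.859, 0.0]
contact_force: [-0.5, 0.1, 4.3]
gripper_width: 0.24
```

jog_arm([
  [0, 0, 0, 0],
  [0, 0, 0, 0],
  [0, 0, 0, 0],
])

```text
time: 3.73
tool_pos: [0.4491, 0.3116, 0.0109]
tool_rot: [0.0, 0.512, 0.859, 0.0]
contact_force: [-0.4, -0.3, 5.2]
gripper_width: 0.243
```

jog_arm([
  [0, 0, -0.01, 0],
  [0, 0, -0.03, 0],
  [0, 0, -0.05, 0],
  [0, 0, -0.07, 0],
  [0, 0, -0.07, 0],
])

```text
time: 4.15
tool_pos: [0.4503, 0.3123, 0.0838]
tool_rot: [0.001, 0.512, 0.859, 0.002]
contact_force: [1.0, 1.6, -2.4]
gripper_width: 0.237
```

```bash
python3 - <<'E'
from m import *
from scipy.spatial.transform import Rotation as Ro
s=manip.state();Rt=Ro.from_quat(np.roll(s['tool_rot'],-1)).as_matrix()
print(s['tool_pos'],s['contact_force'],s['ft_torque'])
g=R@np.array([-.15,0])+t
print(g,Rt.T@(np.r_[g,s['tool_pos'][2]]-s['tool_pos']), np.degrees(np.arctan2(-Rt[1,0],-Rt[0,0])))
E
```

```text
stand [ 0.54858945 -0.13920319] yaw -106.78831909279795 res [[-0.0009, -0.0006], [-0.0008, 0.0023], [0.0007, -0.0002], [0.0011, -0.0014]]
[0.45034933 0.31229645 0.08379791] [ 1.00811044  1.55720444 -2.35995426] [ 0.17661103  0.00610637 -0.0296142 ]
[0.59191494 0.00440357] [-3.38145343e-01 -2.22835998e-02 -1.16868159e-04] -61.53721039826374
```

jog_arm([
  [-0.03, -0.002, 0, 0],
  [-0.07, -0.005, 0, 0],
  [-0.11, -0.007, 0, 0],
  [-0.15, -0.01, 0, 0],
  [-0.18, -0.012, 0, 0],
])

```text
time: 4.57
tool_pos: [0.523, 0.1446, 0.0781]
tool_rot: [-0.001, 0.512, 0.859, -0.001]
contact_force: [0.7, 1.0, -3.7]
gripper_width: 0.242
```

jog_arm([
  [-0.035, -0.002, 0, 7],
  [-0.07, -0.004, 0, 14],
  [-0.105, -0.006, 0, 21],
  [-0.14, -0.008, 0, 28],
  [-0.158, -0.01, 0, 35],
])

```text
time: 4.98
tool_pos: [0.5903, 0.0004, 0.0782]
tool_rot: [-0.0, 0.749, 0.662, -0.001]
contact_force: [-1.0, 0.2, -4.2]
gripper_width: 0.238
```

jog_arm([
  [0, 0, 0, 6],
  [0, 0, 0, 10.2],
  [0, 0, 0, 10.2],
])

```text
time: 5.23
tool_pos: [0.5887, 0.0033, 0.0777]
tool_rot: [-0.002, 0.803, 0.596, -0.001]
contact_force: [-0.1, 0.6, -4.4]
gripper_width: 0.239
```

```bash
python3 - <<'E'
from m import *
s=manip.state();print(s['time'],s['tool_pos'],s['tool_rot'],s['contact_force'],'stand frame',R.T@(s['tool_pos'][:2]-t))
im,c=grab('wrist','w2.png');pickle.dump((im,c),open('w2.pkl','wb'))
im,c=grab('top');pickle.dump((im,c),open('top2.pkl','wb'))
im,c=grab('scene');pickle.dump((im,c),open('scene2.pkl','wb'))
E
```

```text
stand [ 0.54858945 -0.13920319] yaw -106.78831909279795 res [[-0.0009, -0.0006], [-0.0008, 0.0023], [0.0007, -0.0002], [0.0011, -0.0014]]
5.2333 [0.58872542 0.00328511 0.07769646] [-0.00151918  0.80319753  0.59570906 -0.00146214] [-0.10244233  0.62503998 -4.42413098] stand frame [-0.14800796 -0.00273053]
```

View pics/w2.png

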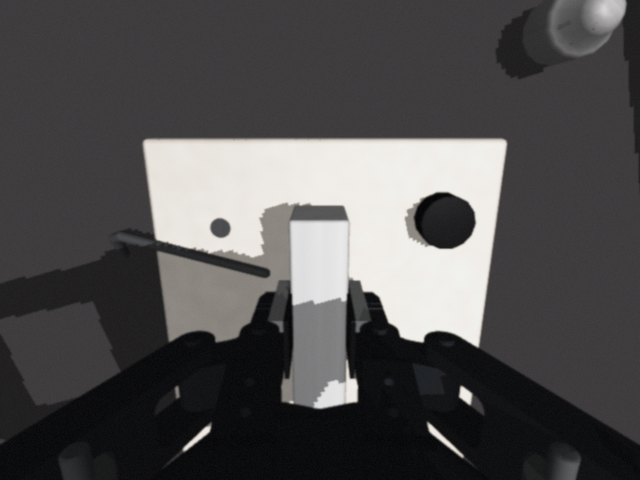

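```bash
python3 - <<'E'
from m import *
from scipy.spatial.transform import Rotation as Ro
s=manip.state();Rt=Ro.from_quat(np.roll(s['tool_rot'],-1)).as_matrix()
im2,cw=pickle.load(open('w2.pkl','rb'))
for p in [(144,139.5),(506,139.5),(168,345),(480.5,345)]:
    q=onz(cw,*p,.018); print('plate',q.round(4),'stand',(R.T@(q[:2]-t)).round(4),'tool',(Rt.T@(q-s['tool_pos'])).round(4))
for p in [(290,221),(348,221),(291,298),(349,298)]:
    q=onz(cw,*p,.028+s['tool_pos'][2]-.0109); print('stock',(Rt.T@(q-s['tool_pos'])).round(4))
a=pickle.load(open('top2.pkl','rb'))[0];b=pickle.load(open('scene2.pkl','rb'))[0]
A=cv2.resize(a[170:300,300:450],None,fx=2.6,fy=2.6,interpolation=2);B=cv2.resize(b[135:330,180:360],None,fx=2.2,fy=2.2,interpolation=2)
C=np.zeros((430,800,3),np.uint8);C[:338,:390]=A[:338,:390];C[:429,395:791]=B[:429,:396];save(C,'ts2.png')
E
```

```text
stand [ 0.54858945 -0.13920319] yaw -106.78831909279795 res [[-0.0009, -0.0006], [-0.0008, 0.0023], [0.0007, -0.0002], [0.0011, -0.0014]]
plate [0.5166 0.0935 0.018 ] stand [-0.2135 -0.0978] tool [ 0.065  -0.0951  0.0611]
plate [0.7053 0.0365 0.018 ] stand [-0.2134  0.0993] tool [0.0643 0.102  0.0606]
plate [ 0.4779 -0.0285  0.018 ] stand [-0.0855 -0.0997] tool [-0.063  -0.0973  0.0611]
plate [ 0.6703 -0.0862  0.018 ] stand [-0.0859  0.1012] tool [-0.0633  0.1035  0.0606]
stock [ 0.0384 -0.0101 -0.0171]
stock [ 0.0383  0.0107 -0.0171]
stock [ 0.0081 -0.0105 -0.0171]
stock [ 0.0081  0.0116 -0.0171]
```

View pics/ts2.png

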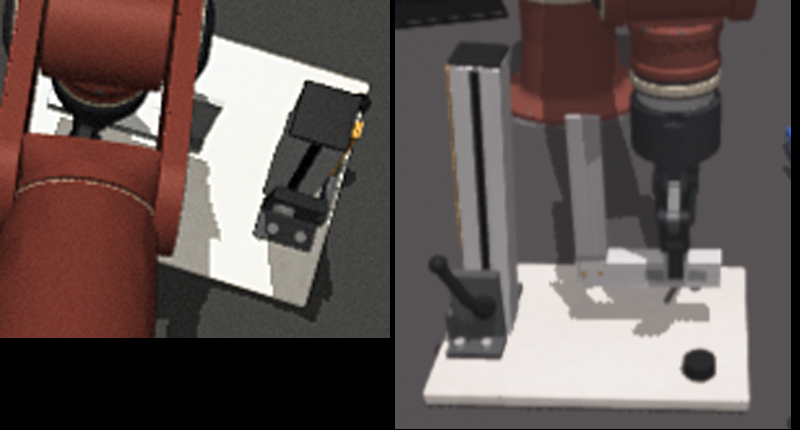

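```bash
python3 - <<'E'
from m import *
s2=lambda a,b:(180+(a-395)/2.2-.3,135+b/2.2-.3); t2=lambda a,b:(300+a/2.6-.3,170+b/2.6-.3)
for n,p in [('nearL',(449,69)),('nearR',(502,71)),('farR',(510,45)),('farL',(457,41))]:
    q=onz(cs,*s2(*p),.256)[:2]; print('scene',n,(R.T@(q-t)).round(4))
for p in [(306,80),(366,96),(348,150),(288,134)]:
    q=onz(c,*t2(*p),.256)[:2]; print('top',(R.T@(q-t)).round(4))
for p in [(745,267),(748,402),(427,399)]:
    q=onz(cs,*s2(*p),.018)[:2]; print('scene plate',(R.T@(q-t)).round(4))
# column foot front edge line seen in scene: project model
for y in(.02,-.02):
  for z in(0,.1,.238): print(y,z,[np.round(((u-180)*2.2+395,(v-135)*2.2),0) for u,v in [proj(cs,st((-.045*(z-.045) if 1 else 0,y,z)))]], [np.round(((u-300)*2.6,(v-170)*2.6)) for u,v in [proj(c,st((-.045*(z-.045),y,z)))]])
E
```

```text
stand [ 0.54858945 -0.13920319] yaw -106.78831909279795 res [[-0.0009, -0.0006], [-0.0008, 0.0023], [0.0007, -0.0002], [0.0011, -0.0014]]
scene nearL [ 0.0458 -0.0386]
scene nearR [ 0.0002 -0.0358]
scene farR [ 0.0046 -0.0951]
scene farL [ 0.0543 -0.1033]
top [-0.0103  0.0275]
top [0.0328 0.0292]
top [ 0.0313 -0.0113]
top [-0.0116 -0.0131]
scene plate [-0.2133 -0.0978]
scene plate [-0.2118  0.1037]
scene plate [0.0596 0.108 ]
0.02 0 [array([513., 334.])] [array([273., 150.])]
0.02 0.1 [array([508., 244.])] [array([285., 127.])]
0.02 0.238 [array([499.,  98.])] [array([305.,  90.])]
-0.02 0 [array([521., 308.])] [array([260., 194.])]
-0.02 0.1 [array([516., 220.])] [array([271., 175.])]
-0.02 0.238 [array([508.,  78.])] [array([288., 144.])]
```

```bash
python3 - <<'E'
from m import *
s2=lambda a,b:(180+(a-395)/2.2-.3,135+b/2.2-.3); t2=lambda a,b:(300+a/2.6-.3,170+b/2.6-.3)
for a,b in [((306,80),(502,71)),((366,96),(449,69)),((348,150),(457,41)),((288,134),(510,45))]:
    o1,d1=ray(c,*t2(*a));o2,d2=ray(cs,*s2(*b))
    k=np.linalg.lstsq(np.c_[d1,-d2],o2-o1,rcond=None)[0];p,q=o1+k[0]*d1,o2+k[1]*d2;m=(p+q)/2
    print('stand',(R.T@(m[:2]-t)).round(4),m[2].round(4)-.018,'gap',np.linalg.norm(p-q).round(4))
E
```

```text
stand [ 0.54858945 -0.13920319] yaw -106.78831909279795 res [[-0.0009, -0.0006], [-0.0008, 0.0023], [0.0007, -0.0002], [0.0011, -0.0014]]
stand [-0.013   0.0214] 0.2622 gap 0.0009
stand [0.0285 0.0225] 0.26389999999999997 gap 0.0019
stand [ 0.0285 -0.018 ] 0.27099999999999996 gap 0.0029
stand [-0.0134 -0.0192] 0.2678 gap 0.0016
```

jog_arm([
  [0, 0.0034, 0.012, 0.1],
  [0, 0.0034, 0.024, 0.1],
  [0, 0.0034, 0.036, 0.1],
  [0, 0.0034, 0.042, 0.1],
])

```text
time: 5.72
tool_pos: [0.5916, 0.0032, 0.0349]
tool_rot: [-0.002, 0.803, 0.596, -0.002]
contact_force: [0.5, 0.7, -4.3]
gripper_width: 0.241
```

jog_arm([
  [0, 0, 0.002, 0],
  [0, 0, 0.004, 0],
  [0, 0, 0.006, 0],
  [0, 0, 0.006, 0],
])

```text
time: 6.05
tool_pos: [0.5938, 0.0027, 0.0324]
tool_rot: [0.0, 0.803, 0.596, 0.0]
contact_force: [0.9, -0.2, -3.3]
gripper_width: 0.243
```

jog_arm([
  [0, 0, 0.001, 0],
  [0, 0, 0.002, 0],
  [0, 0, 0.003, 0],
  [0, 0, 0.003, 0],
])

```text
time: 6.38
tool_pos: [0.5936, 0.0027, 0.0294]
tool_rot: [0.0, 0.803, 0.596, 0.0]
contact_force: [0.2, 0.8, -5.0]
gripper_width: 0.243
```

jog_arm([
  [0, 0, 0.001, 0],
  [0, 0, 0.002, 0],
  [0, 0, 0.003, 0],
  [0, 0, 0.003, 0],
])

```text
time: 6.72
tool_pos: [0.5938, 0.0027, 0.0289]
tool_rot: [-0.0, 0.803, 0.596, -0.001]
contact_force: [-8.5, 0.9, 10.6]
gripper_width: 0.241
```

```bash
python3 - <<'E'
from m import *
s=manip.state();print(s['time'],s['tool_pos'],s['tool_rot'],s['contact_force'],s['ft_torque'],'stand frame',R.T@(s['tool_pos'][:2]-t))
im,c=grab('scene');pickle.dump((im,c),open('scene3.pkl','wb'));save(im,'s3.png',(190,130,370,330),2.9)
E
```

```text
stand [ 0.54858945 -0.13920319] yaw -106.78831909279795 res [[-0.0009, -0.0006], [-0.0008, 0.0023], [0.0007, -0.0002], [0.0011, -0.0014]]
6.7167 [0.59384112 0.00274655 0.02885509] [-2.94017916e-04  8.02965346e-01  5.96025432e-01 -5.01068354e-04] [-8.54811206  0.9387496  10.57683038] [ 0.17567476  1.30715958 -0.04794859] stand frame [-0.14896996  0.00232269]
```

View pics/s3.png

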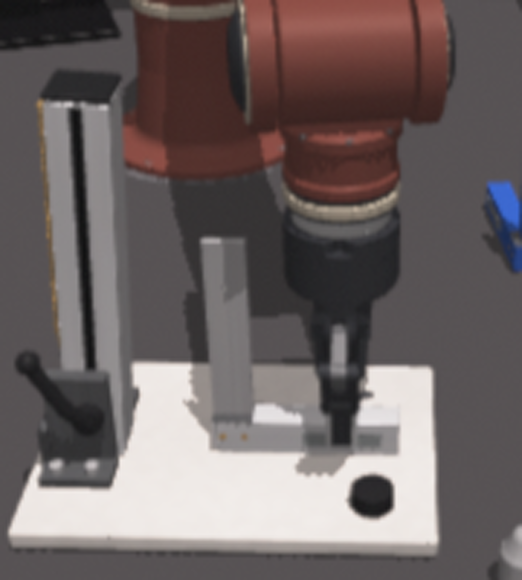

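```bash
python3 - <<'E'
from m import *
im2,cw=pickle.load(open('w2.pkl','rb'))
for p in [(268,268),(268,277),(150,240)]:
    q=onz(cw,*p,.022); print('hex stand',(R.T@(q[:2]-t)).round(4))
s=manip.state();print('tool',R.T@(s['tool_pos'][:2]-t))
im,cw=grab('wrist','w3.png')
E
```

```text
stand [ 0.54858945 -0.13920319] yaw -106.78831909279795 res [[-0.0009, -0.0006], [-0.0008, 0.0023], [0.0007, -0.0002], [0.0011, -0.0014]]
hex stand [-0.1402 -0.0325]
hex stand [-0.1345 -0.0328]
hex stand [-0.1574 -0.1001]
tool [-0.14897156  0.00229877]
```

View pics/w3.png

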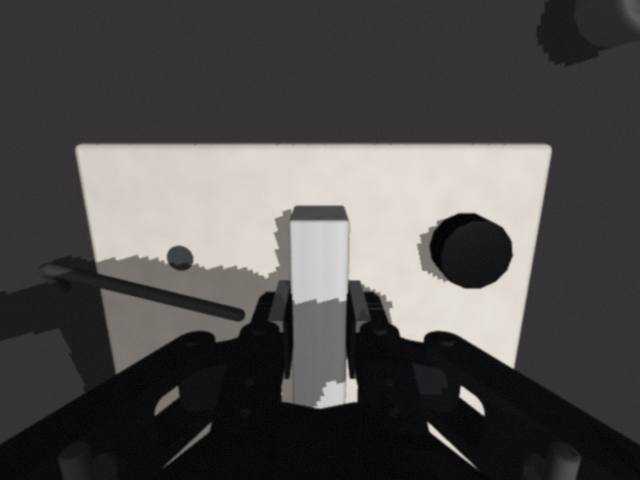

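jog_arm([
  [0, 0, -0.002, 0],
  [0, -0.0015, -0.003, 0],
  [0, -0.0015, -0.003, 0],
  [0, -0.0015, -0.003, 0],
])

```text
time: 7.15
tool_pos: [0.592, 0.0033, 0.029]
tool_rot: [-0.0, 0.803, 0.596, 0.0]
contact_force: [0.3, 1.2, -2.6]
gripper_width: 0.241
```

```bash
python3 - <<'E'
from m import *
s=manip.state();print(s['time'],s['tool_pos'],s['tool_rot'],s['contact_force'],s['ft_torque'],'stand frame',R.T@(s['tool_pos'][:2]-t))
im,c=grab('wrist');pickle.dump((im,c),open('w4.pkl','wb'));save(im,'w4.png',(50,120,590,360),1.48)
E
```

```text
stand [ 0.54858945 -0.13920319] yaw -106.78831909279795 res [[-0.0009, -0.0006], [-0.0008, 0.0023], [0.0007, -0.0002], [0.0011, -0.0014]]
7.15 [0.59202102 0.00325005 0.02901464] [-6.80624029e-05  8.03003848e-01  5.95973837e-01  9.55577922e-06] [ 0.28242813  1.18903179 -2.56373836] [ 0.19496109 -0.02605058  0.05823287] stand frame [-0.14892629  0.00043474]
```

View pics/w4.png

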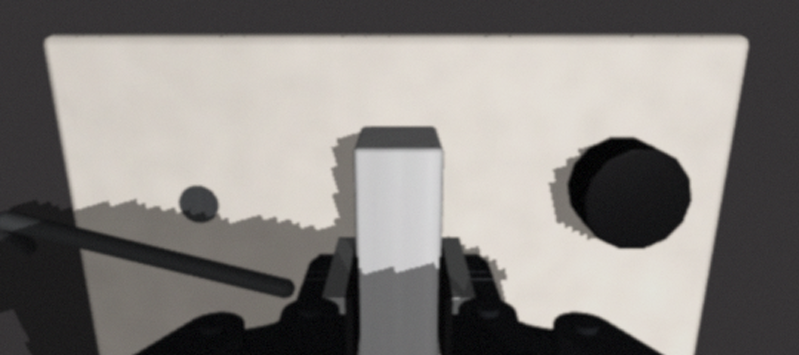

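```bash
python3 - <<'E'
from m import *
from scipy.spatial.transform import Rotation as Ro
s=manip.state();Rt=Ro.from_quat(np.roll(s['tool_rot'],-1)).as_matrix()
im,cw=pickle.load(open('w4.pkl','rb')); g=lambda a,b:(50+a/1.48-.2,120+b/1.48-.2)
T=lambda p,z:(Rt.T@(onz(cw,*g(*p),z)-s['tool_pos'])).round(4)
for p in [(45,36),(749,36),(98,350),(695,350)]: print('plate',T(p,.018))
for p in [(355,149),(443,149),(357,268),(441,268)]: print('stock',T(p,.046))
for p in [(358,127),(440,127)]: print('stock bottom?',T(p,.018))
for p in [(292,282),(292,296)]: q=onz(cw,*g(*p),.022);print('hex',(R.T@(q[:2]-t)).round(4))
E
```

```text
stand [ 0.54858945 -0.13920319] yaw -106.78831909279795 res [[-0.0009, -0.0006], [-0.0008, 0.0023], [0.0007, -0.0002], [0.0011, -0.0014]]
plate [ 0.0647 -0.0988  0.011 ]
plate [0.0649 0.0991 0.011 ]
plate [-0.037  -0.0997  0.011 ]
plate [-0.0369  0.0996  0.011 ]
stock [ 0.0391 -0.0101 -0.017 ]
stock [ 0.0391  0.0114 -0.017 ]
stock [ 0.0071 -0.0103 -0.017 ]
stock [ 0.0071  0.0116 -0.017 ]
stock bottom? [ 0.0388 -0.0114  0.011 ]
stock bottom? [0.0388 0.0128 0.011 ]
hex [-0.1393 -0.0323]
hex [-0.1344 -0.0325]
```

jog_arm([
  [-0.005, -0.0005, -0.002, 0],
  [-0.02, -0.0005, -0.002, 0],
  [-0.033, -0.0005, -0.002, 0],
  [-0.042, -0.0005, -0.002, 0],
  [-0.044, -0.0005, -0.002, 0],
])

```text
time: 7.62
tool_pos: [0.5782, -0.0405, 0.031]
tool_rot: [-0.0, 0.804, 0.595, -0.0]
contact_force: [-0.1, 0.4, -4.0]
gripper_width: 0.243
```

jog_arm([
  [0, 0, 0.001, 0],
  [0, 0, 0.002, 0],
  [0, 0, 0.003, 0],
  [0, 0, 0.004, 0],
  [0, 0, 0.004, 0],
])

```text
time: 8.03
tool_pos: [0.5791, -0.0388, 0.0288]
tool_rot: [-0.0, 0.803, 0.596, -0.001]
contact_force: [-6.3, -0.6, 7.5]
gripper_width: 0.241
```

```bash
cat > st.py <<'E'
from m import *
from scipy.spatial.transform import Rotation as Ro
s=manip.state();Rt=Ro.from_quat(np.roll(s['tool_rot'],-1)).as_matrix()
print(s['time'],s['tool_pos'].round(4),s['tool_rot'].round(4),'Ftool',(Rt.T@s['contact_force']).round(1),'Mtool',(Rt.T@s['ft_torque']).round(2),'stand',(R.T@(s['tool_pos'][:2]-t)).round(4))
E
python3 st.py
```

```text
stand [ 0.54858945 -0.13920319] yaw -106.78831909279795 res [[-0.0009, -0.0006], [-0.0008, 0.0023], [0.0007, -0.0002], [0.0011, -0.0014]]
8.0333 [ 0.5791 -0.0388  0.0288] [-0.000e+00  8.028e-01  5.963e-01 -8.000e-04] Ftool [-2.4 -5.9 -7.5] Mtool [ 0.96 -0.44  0.11] stand [-0.1049  0.0002]
```

jog_arm([
  [-0.001, 0, 0, 0],
  [-0.002, 0, 0, 0],
  [-0.003, 0, 0, 0],
  [-0.004, 0, 0, 0],
  [-0.005, 0, 0, 0],
])

```text
time: 8.45
tool_pos: [0.5792, -0.0428, 0.0289]
tool_rot: [0.001, 0.803, 0.596, 0.002]
contact_force: [0.2, 5.3, 4.7]
gripper_width: 0.244
```

jog_arm([
  [-0.001, 0, 0, 0],
  [-0.002, 0, 0, 0],
  [-0.003, 0, 0, 0],
  [-0.004, 0, 0, 0],
  [-0.005, 0, 0, 0],
])

```text
time: 8.87
tool_pos: [0.578, -0.0477, 0.0289]
tool_rot: [0.001, 0.803, 0.596, 0.002]
contact_force: [1.6, 5.1, 4.5]
gripper_width: 0.243
```

```bash
python3 st.py
```

```text
stand [ 0.54858945 -0.13920319] yaw -106.78831909279795 res [[-0.0009, -0.0006], [-0.0008, 0.0023], [0.0007, -0.0002], [0.0011, -0.0014]]
8.8667 [ 0.578  -0.0477  0.0289] [0.0009 0.8029 0.5961 0.002 ] Ftool [ 5.3  0.  -4.5] Mtool [0.1  0.9  0.03] stand [-0.0961  0.0017]
```

jog_arm([
  [-0.001, -0.0003, 0.0005, 0],
  [-0.002, -0.0006, 0.001, 0],
  [-0.003, -0.0009, 0.001, 0],
  [-0.004, -0.0012, 0.001, 0],
  [-0.004, -0.0012, 0.001, 0],
])

```text
time: 9.28
tool_pos: [0.5768, -0.0512, 0.0289]
tool_rot: [0.002, 0.803, 0.596, 0.003]
contact_force: [2.6, 5.7, 7.1]
gripper_width: 0.244
```

```bash
python3 st.py; python3 - <<'E'
from m import *
im,c=grab('scene');pickle.dump((im,c),open('scene5.pkl','wb'));save(im,'s5.png',(190,140,330,325),3.2)
E
```

```text
stand [ 0.54858945 -0.13920319] yaw -106.78831909279795 res [[-0.0009, -0.0006], [-0.0008, 0.0023], [0.0007, -0.0002], [0.0011, -0.0014]]
9.2833 [ 0.5768 -0.0512  0.0289] [0.0017 0.8029 0.5961 0.003 ] Ftool [ 6.2  0.9 -7.1] Mtool [ 0.01  0.94 -0.  ] stand [-0.0924  0.0016]
stand [ 0.54858945 -0.13920319] yaw -106.78831909279795 res [[-0.0009, -0.0006], [-0.0008, 0.0023], [0.0007, -0.0002], [0.0011, -0.0014]]
```

View pics/s5.png

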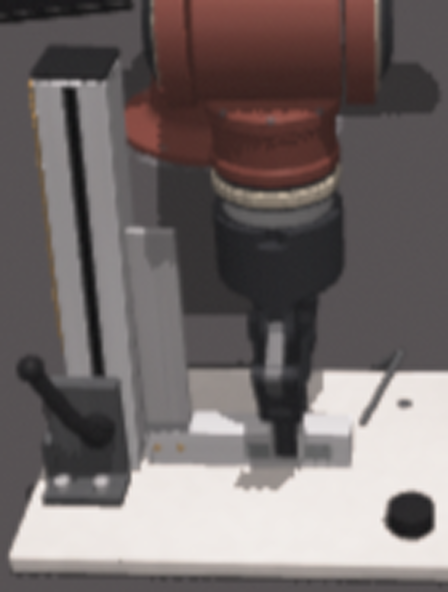

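jog_arm([
  [0, 0, 0.001, 0],
  [0, 0, 0.002, 0],
  [0, 0, 0.003, 0],
  [-0.001, -0.0007, 0.003, 0],
  [-0.002, -0.001, 0.003, 0],
])

```text
time: 9.75
tool_pos: [0.5769, -0.0513, 0.0288]
tool_rot: [0.001, 0.803, 0.596, 0.005]
contact_force: [0.6, 13.6, 19.1]
gripper_width: 0.235
```

jog_arm([
  [-0.0005, 0, 0, 0],
  [-0.001, 0, 0, 0],
  [-0.0015, 0, 0, 0],
  [-0.002, 0, 0, 0],
  [-0.002, 0, 0, 0],
])

```text
time: 10.17
tool_pos: [0.5768, -0.0531, 0.0288]
tool_rot: [0.002, 0.803, 0.596, 0.005]
contact_force: [1.0, 13.0, 18.6]
gripper_width: 0.242
```

```bash
python3 st.py
```

```text
stand [ 0.54858945 -0.13920319] yaw -106.78831909279795 res [[-0.0009, -0.0006], [-0.0008, 0.0023], [0.0007, -0.0002], [0.0011, -0.0014]]
10.1667 [ 0.5768 -0.0531  0.0288] [0.0016 0.8031 0.5958 0.0054] Ftool [ 12.8  -2.6 -18.6] Mtool [0.73 1.95 0.13] stand [-0.0906  0.0022]
```

jog_arm([
  [0, -0.001, -0.002, 0],
  [0, -0.002, -0.002, 0],
  [0, -0.003, -0.002, 0],
  [-0.0005, -0.003, -0.002, 0],
  [-0.001, -0.003, -0.002, 0],
])

```text
time: 10.58
tool_pos: [0.5746, -0.0536, 0.0289]
tool_rot: [0.003, 0.803, 0.596, 0.007]
contact_force: [12.1, 13.0, 4.2]
gripper_width: 0.237
```

```bash
python3 st.py
```

```text
stand [ 0.54858945 -0.13920319] yaw -106.78831909279795 res [[-0.0009, -0.0006], [-0.0008, 0.0023], [0.0007, -0.0002], [0.0011, -0.0014]]
10.5833 [ 0.5746 -0.0536  0.0289] [0.0032 0.8026 0.5964 0.0067] Ftool [15.9  7.9 -4. ] Mtool [-1.04  2.37 -0.5 ] stand [-0.0895  0.0001]
```

jog_arm([
  [0, 0.0005, 0.001, 0],
  [0, 0.001, 0.002, 0],
  [0, 0.001, 0.003, 0],
  [0, 0.001, 0.004, 0],
  [0, 0.001, 0.004, 0],
])

```text
time: 11.0
tool_pos: [0.5748, -0.0536, 0.0288]
tool_rot: [0.001, 0.803, 0.597, 0.005]
contact_force: [-5.8, 14.9, 30.6]
gripper_width: 0.241
```

```bash
python3 st.py; python3 - <<'E'
from m import *
im,c=grab('scene');pickle.dump((im,c),open('scene6.pkl','wb'))
im2,c2=grab('top');pickle.dump((im2,c2),open('top6.pkl','wb'))
A=cv2.resize(im2[165:300,340:450],None,fx=2.6,fy=2.6,interpolation=2);B=cv2.resize(im[145:325,190:315],None,fx=3.2,fy=3.2,interpolation=2)
C=np.zeros((580,700,3),np.uint8);C[:A.shape[0],:A.shape[1]]=A;C[:B.shape[0],300:300+B.shape[1]]=B;save(C,'ts6.png')
E
```

```text
stand [ 0.54858945 -0.13920319] yaw -106.78831909279795 res [[-0.0009, -0.0006], [-0.0008, 0.0023], [0.0007, -0.0002], [0.0011, -0.0014]]
11.0 [ 0.5748 -0.0536  0.0288] [0.0014 0.8026 0.5966 0.0048] Ftool [ 12.8  -9.6 -30.6] Mtool [ 1.73  1.84 -0.34] stand [-0.0895  0.0004]
stand [ 0.54858945 -0.13920319] yaw -106.78831909279795 res [[-0.0009, -0.0006], [-0.0008, 0.0023], [0.0007, -0.0002], [0.0011, -0.0014]]
```

View pics/ts6.png

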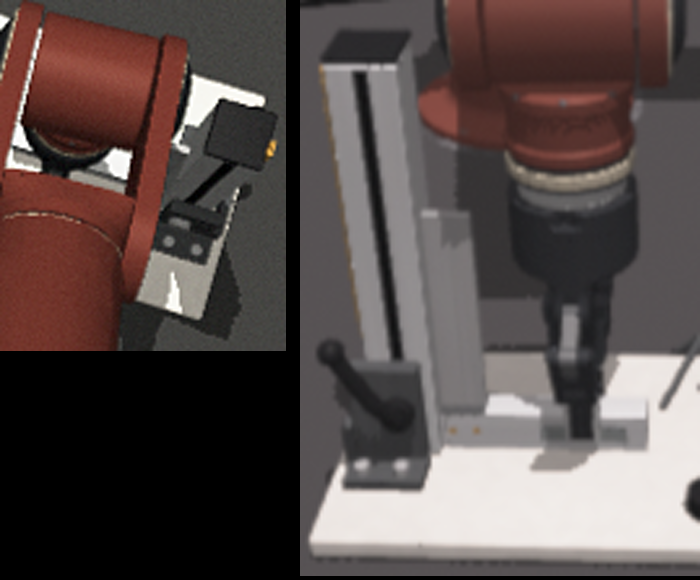

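```bash
python3 - <<'E'
from m import *
s2=lambda a,b:(190+(a-300)/3.2-.3,145+b/3.2-.3); t2=lambda a,b:(340+a/2.6-.3,165+b/2.6-.3)
for a,b in [((222,97),(404,67)),((278,114),(322,65)),((262,170),(333,30)),((205,155),(411,33))]:
    o1,d1=ray(c,*t2(*a));o2,d2=ray(cs,*s2(*b))
    k=np.linalg.lstsq(np.c_[d1,-d2],o2-o1,rcond=None)[0];p,q=o1+k[0]*d1,o2+k[1]*d2;m=(p+q)/2
    print('stand',(R.T@(m[:2]-t)).round(4),m[2].round(4)-.018,'gap',np.linalg.norm(p-q).round(4))
pr=lambda p:(lambda u:np.round(((u[0]-190)*3.2+300,(u[1]-145)*3.2),1))(proj(cs,st(p)))
for x in(0,-.003):
  for p in [(x,.02,.0),(x,.02,.11),(x,.02,.238),(x,.02,.264),(x,.0025,.028),(x,.0025,.165),(x,.011,.0),(x,.011,.028)]: print(p,pr(p))
E
```

```text
stand [ 0.54858945 -0.13920319] yaw -106.78831909279795 res [[-0.0009, -0.0006], [-0.0008, 0.0023], [0.0007, -0.0002], [0.0011, -0.0014]]
stand [-0.0011  0.0218] 0.2648 gap 0.0043
stand [0.0406 0.0223] 0.26549999999999996 gap 0.0
stand [ 0.0423 -0.0183] 0.2692 gap 0.0042
stand [ 0.0011 -0.0203] 0.26749999999999996 gap 0.0004
(0, 0.02, 0.0) [443.3 454.6]
(0, 0.02, 0.11) [426.2 308.3]
(0, 0.02, 0.238) [403.1 110.4]
(0, 0.02, 0.264) [397.8  65.9]
(0, 0.0025, 0.028) [444.3 402.5]
(0, 0.0025, 0.165) [422.7 212.6]
(0, 0.011, 0.0) [445.9 445.8]
(0, 0.011, 0.028) [441.8 410.5]
(-0.003, 0.02, 0.0) [448.  454.7]
(-0.003, 0.02, 0.11) [431.2 308.3]
(-0.003, 0.02, 0.238) [408.5 110.4]
(-0.003, 0.02, 0.264) [403.4  65.9]
(-0.003, 0.0025, 0.028) [449.  402.6]
(-0.003, 0.0025, 0.165) [427.8 212.7]
(-0.003, 0.011, 0.0) [450.6 445.9]
(-0.003, 0.011, 0.028) [446.6 410.6]
```

jog_arm([
  [0, -0.001, -0.001, 0],
  [0, -0.001, -0.002, 0],
  [-0.0007, -0.001, -0.002, 0],
  [-0.0014, -0.001, -0.002, 0],
  [-0.002, -0.001, -0.002, 0],
])

```text
time: 11.52
tool_pos: [0.5747, -0.0536, 0.0289]
tool_rot: [0.002, 0.803, 0.596, 0.008]
contact_force: [9.1, 20.5, 13.5]
gripper_width: 0.239
```

```bash
python3 st.py
```

```text
stand [ 0.54858945 -0.13920319] yaw -106.78831909279795 res [[-0.0009, -0.0006], [-0.0008, 0.0023], [0.0007, -0.0002], [0.0011, -0.0014]]
11.5167 [ 0.5747 -0.0536  0.0289] [0.0018 0.8028 0.5962 0.008 ] Ftool [ 22.4   3.  -13.3] Mtool [-0.02  3.35 -0.35] stand [-0.0895  0.0003]
```

jog_arm([
  [-0.0005, 0, 0, 0],
  [-0.001, 0, 0, 0],
  [-0.0015, 0, 0, 0],
  [-0.002, 0, 0, 0],
  [-0.002, 0, 0, 0],
])

```text
time: 11.93
tool_pos: [0.5747, -0.0537, 0.0289]
tool_rot: [0.001, 0.803, 0.596, 0.01]
contact_force: [11.1, 25.4, 12.8]
gripper_width: 0.241
```

```bash
python3 st.py
```

```text
stand [ 0.54858945 -0.13920319] yaw -106.78831909279795 res [[-0.0009, -0.0006], [-0.0008, 0.0023], [0.0007, -0.0002], [0.0011, -0.0014]]
11.9333 [ 0.5747 -0.0537  0.0289] [0.0009 0.8028 0.5961 0.0096] Ftool [ 27.7   3.4 -12.4] Mtool [-0.09  4.11 -0.35] stand [-0.0894  0.0003]
```

jog_arm([
  [0.001, -0.0003, 0.0005, 0],
  [0.002, -0.0003, 0.001, 0],
  [0.0025, -0.0003, 0.0015, 0],
  [0.0025, -0.0003, 0.002, 0],
  [0.0025, -0.0003, 0.002, 0],
])

```text
time: 12.35
tool_pos: [0.5748, -0.0536, 0.0288]
tool_rot: [0.002, 0.803, 0.596, 0.007]
contact_force: [2.6, 17.4, 25.0]
gripper_width: 0.241
```

```bash
python3 st.py; python3 - <<'E'
from m import *
im,c=grab('scene');pickle.dump((im,c),open('scene7.pkl','wb'));im2,c2=grab('top');pickle.dump((im2,c2),open('top7.pkl','wb'))
B=cv2.resize(im[145:325,195:315],None,fx=3.2,fy=3.2,interpolation=2)
D=cv2.resize(im[235:300,225:305],None,fx=5,fy=5,interpolation=2)
C=np.zeros((580,790,3),np.uint8);C[:576,:384]=B;C[:325,388:788]=D;save(C,'s7.png')
E
```

```text
stand [ 0.54858945 -0.13920319] yaw -106.78831909279795 res [[-0.0009, -0.0006], [-0.0008, 0.0023], [0.0007, -0.0002], [0.0011, -0.0014]]
12.35 [ 0.5748 -0.0536  0.0288] [0.0021 0.8026 0.5964 0.0071] Ftool [ 17.7  -2.2 -24.8] Mtool [ 0.92  2.6  -0.29] stand [-0.0895  0.0003]
stand [ 0.54858945 -0.13920319] yaw -106.78831909279795 res [[-0.0009, -0.0006], [-0.0008, 0.0023], [0.0007, -0.0002], [0.0011, -0.0014]]
```

View pics/s7.png

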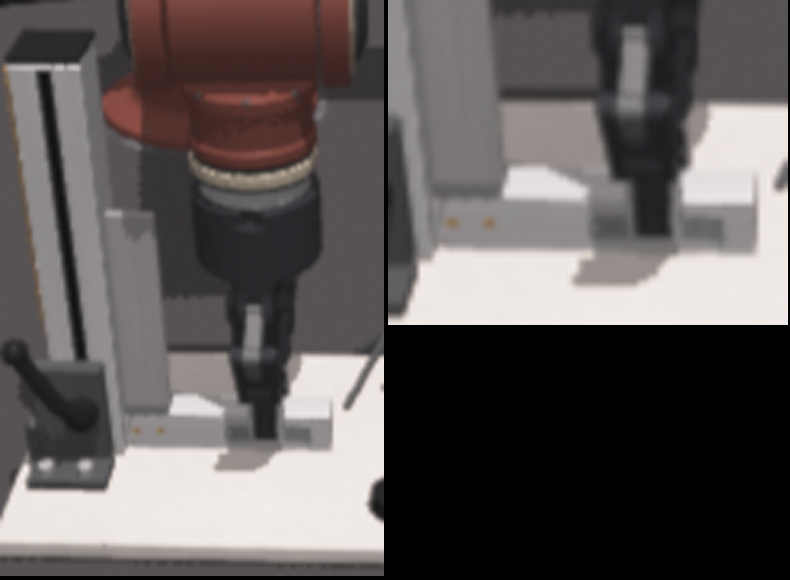

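```bash
python3 st.py; python3 - <<'E'
from m import *
a,b=[cv2.cvtColor(pickle.load(open(f'top{k}.pkl','rb'))[0],cv2.COLOR_RGB2GRAY).astype(np.float32)[195:240,415:450] for k in(6,7)]
print('column top shift px since first contact',cv2.phaseCorrelate(a,b))
print(manip.job_done())
E
```

```text
stand [ 0.54858945 -0.13920319] yaw -106.78831909279795 res [[-0.0009, -0.0006], [-0.0008, 0.0023], [0.0007, -0.0002], [0.0011, -0.0014]]
12.45 [ 0.5748 -0.0536  0.0288] [0.0021 0.8026 0.5964 0.0072] Ftool [ 18.3  -2.8 -25.4] Mtool [ 1.    2.66 -0.3 ] stand [-0.0895  0.0003]
stand [ 0.54858945 -0.13920319] yaw -106.78831909279795 res [[-0.0009, -0.0006], [-0.0008, 0.0023], [0.0007, -0.0002], [0.0011, -0.0014]]
column top shift px since first contact ((0.03852516048430488, 0.5071013989310096), 1.0087626327703028)
the job is handed in; nothing more can be done
None
```

The square is in the corner between base plate and column, still gripped and pressed, and the job was handed in at about 12.5 s. The gripper is pushing it with about 18 N towards the column and 25 N down.

**What I did:** I gripped the aluminium square by its stock and regripped it once, slightly higher, because the fingertips seemed to touch the bench. I carried it over the plate, set it down in front of the column, centred it and pushed it in until it stopped.

**Last checks:**
- **Seated:** pushing harder, up to about 28 N, did not move the square any further. A blade touching alone would have turned the column at 2 to 8 N, so I take it that both blade and heel touch. The last scene picture shows the stock flat and no visible gap.
- **Upright:** I measured this once, just before that harder push. The column's front top edge was within about 1 mm of upright, or roughly ±0.005 rad, against about −0.06 rad at the start.
- **Centred and straight:** the blade is within about 1 mm of the column's middle, and the yaw is within about 0.1°.
- **Nothing else moved that I could see:** the hex key had not shifted in the wrist pictures before the final push. I did not measure the other items again after it.

**Less certain or disagreeing:**
- **Column height:** the top measured about 265 mm above the plate, not 238, probably because of the black cap.
- **Late shift:** the column top moved about 0.5 px (roughly 1 mm) in the top picture between that measurement and hand-in, mostly along the picture's vertical. I did not follow this up.
- **Tool tilt:** the gripper gives under the push and leans about 0.015 rad. I eased the push and pressed down more so that the stock would stay flat.

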